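Function check of a newly fitted induction hob

ROBOT

A 6-joint arm with a two-finger parallel gripper is mounted at the origin on the work surface. World frame = base frame: x ahead of the robot, y to its left, z up, the work surface at z = 0. Lengths are in mm, angles in rad, forces in N, time in s.
With the tool pointing down it reaches from about 275 to 1000 mm from the base axis. Payload 8.4 kg.
Tool frame: the origin (TCP) lies at the very end of the fingers, on their centre line; the grasp point (between the pads) lies 19 mm behind it; x points along the fingers, y is the direction in which the jaws open and shut, and the axes are right-handed (so a half turn about x gives the same grasp; the last joint's range is limited). The gripper opens to 85 mm and grips with 20 to 120 N. Pads are 22 mm wide; open, the fingers measure 114 mm over their backs; the gripper's body (76 mm by 85 mm) begins 54 mm behind the grasp point. The pads swing forward as they close: fully open they stand 13 mm farther back than shut.
Start: joints at [1.213, 0.353, 1.633, -0, 1.155, -0.002], TCP at [217.711, 585.858, 231.281] pointing down, gripper open.
Joint ranges: [-2.63, 2.63], [-0.92, 2.1], [0.06, 2.66], [-1.3, 4.44], [0, 2.69], [-3.02, 3.02]. Speed limits (rad/s): [2.22, 2.22, 2.79, 3.14, 3.14, 3.14].

INTERFACE

Orientations are given as [roll, pitch, yaw] about the fixed x, y, z axes, in that order (R = Rz(yaw) Ry(pitch) Rx(roll)).
In Python, from rig import r, grab_frame, camera_params, sign_off gives the robot as it stands.
- The arm moves only by the tool drive_tool, never from a script. Its argument "rows" is one flat list of numbers, 7 for each row, row after row: the shift along the tool's x, y, z in mm, then the turn, a rotation vector about the tool's x, y, z in degrees, then the opening in per cent of the stroke, from 0 (shut) to 100 (fully open). In form: [x, y, z, rx, ry, rz, fingers, x, y, z, rx, ry, rz, fingers, ...]. A call has 1 to 10 rows; each row is the pose to reach, as a shift and turn from the pose measured when the call began, along the tool's axes at that moment; what a row does not reach only later rows make up. A row lasts 1/8 s, in which the tool goes at most 62.5 mm and 10.7 degrees, less where a joint would pass 70% of its speed; a pose out of reach is approached as far as the arm can. A call with a gripper value outside its range is refused whole. The fingers move at their own pace and stop on an object; "newtons" is the grip in N (left out, the last holds). Time passes only in rows, so rows that repeat a pose let the fingers close. It gives the time, the measured TCP pose, the force and the opening at its end, in the units of the state.
- r.sense(): the state, without advancing time (a new reading comes with each control period).
- grab_frame(name): name is "side" or "top" or "wrist"; returns the picture (480x640x3 uint8, red, green, blue); there is no depth.
- camera_params(name): a dict with "vertical_fov" (degrees; the focal length in pixels is half the picture's height over the tangent of half this angle, whatever the lens; pixels are square), "cx", "cy" (the principal point, pixels), "pose" (4x4, takes a point from camera to world coordinates); the wrist camera has in their place "tool_from_camera" (4x4, takes a point from camera to tool coordinates, whose origin is the TCP and whose axes are the tool frame's). Camera axes: x right, y down, z forward; pixel columns grow to the right and rows downward; lengths in mm; the calibration is good to about 2 mm. A picture is of the moment at which its call begins: read the wrist's pose just before it. camera_params takes no time and is no camera call.
- sign_off(): hands the job in, once; it reports no verdict.
The state is a dict: "clock": time; "qpos": joint angles; "qvel": joint speeds; "joint_efforts": joint torques, N m; "eef_pos": TCP position; "tcp_rot": TCP orientation; "contact_force": force on the tool from outside, world axes, zero at the start; "wrist_torque": the same for the moment, N m; "opening": opening from 0.0 (shut) to 1.0 (fully open).
Only numpy, scipy, OpenCV 4.12 (cv2) and the standard library are available. Lean on these libraries where they do the work, as an engineer would, in place of code of your own. Each camera call takes 0.05 s, during which the arm holds its last target.

TASK

Run the function check on the new induction hob: with a fingertip, lightly press the red power key, then the select key of the cooking zone the pot is standing on, then the blue plus key, and last the amber key-lock key. Press one key at a time so that it goes down, and let it come back up; press none of the hob's other keys and never press hard. Leave the pot, its lid and everything else on the worktop and bench where they are, with nothing lifted.

Things in the scene. Friction and masses are not known exactly. Their poses are not given: they have to be found in the camera images.
- hob: piece of oak worktop, 500 x 760 mm, fixed level on battens, with a black glass two-zone induction hob (380 x 560 mm) set in it. Origin: on the bench under the hob's centre; x from the robot side to the back, y to the left, z up. Worktop top 68 mm, glass top 74 mm above the origin. A silver strip along the near edge has six sprung keys in a row along y at x = -152 mm; behind it, side by side, two cooking zones ringed in grey.
- zone_left (a point): centre of the left cooking zone (ring 190 mm across), on the glass surface, at x = 40, y = 140 mm of the hob
- zone_right (a point): centre of the right cooking zone (ring 170 mm across), on the glass surface, at x = 40, y = -140 mm of the hob
- power_key (a point): red key with a white power symbol (broken ring with a bar); 26 x 30 mm cap; this point is the centre of its flat top, 6 mm above the glass when up; at y = 140 mm of the hob. Axes as the hob's
- lock_key (a point): amber key with a black padlock symbol; 26 x 30 mm cap; this point is the centre of its flat top, 6 mm above the glass when up; at y = 84 mm of the hob. Axes as the hob's
- left_key (a point): white key that selects the LEFT cooking zone (+y of the hob): its symbol is two black circles side by side, the left one filled; 26 x 30 mm cap; this point is the centre of its flat top, 6 mm above the glass when up; at y = 28 mm of the hob. Axes as the hob's
- right_key (a point): white key that selects the RIGHT cooking zone (-y of the hob): its symbol is two black circles side by side, the right one filled; 26 x 30 mm cap; this point is the centre of its flat top, 6 mm above the glass when up; at y = -28 mm of the hob. Axes as the hob's
- minus_key (a point): blue key with a white minus bar (heat down); 26 x 30 mm cap; this point is the centre of its flat top, 6 mm above the glass when up; at y = -84 mm of the hob. Axes as the hob's
- plus_key (a point): blue key with a white plus (heat up); 26 x 30 mm cap; this point is the centre of its flat top, 6 mm above the glass when up; at y = -140 mm of the hob. Axes as the hob's
- key_power (a joint): how far the power key is pressed down, m: 0 up, 0.0045 fully down; it springs back. Needs about 1 N to start and 1.2 N more per mm (about 6.4 N fully down); a press registers from 0.0015 m down, about 3 N
- key_lock (a joint): how far the lock key is pressed down, m: 0 up, 0.0045 fully down; it springs back. Needs about 1 N to start and 1.2 N more per mm (about 6.4 N fully down); a press registers from 0.0015 m down, about 3 N
- key_left (a joint): how far the left key is pressed down, m: 0 up, 0.0045 fully down; it springs back. Needs about 1 N to start and 1.2 N more per mm (about 6.4 N fully down); a press registers from 0.0015 m down, about 3 N
- key_right (a joint): how far the right key is pressed down, m: 0 up, 0.0045 fully down; it springs back. Needs about 1 N to start and 1.2 N more per mm (about 6.4 N fully down); a press registers from 0.0015 m down, about 3 N
- key_minus (a joint): how far the minus key is pressed down, m: 0 up, 0.0045 fully down; it springs back. Needs about 1 N to start and 1.2 N more per mm (about 6.4 N fully down); a press registers from 0.0015 m down, about 3 N
- key_plus (a joint): how far the plus key is pressed down, m: 0 up, 0.0045 fully down; it springs back. Needs about 1 N to start and 1.2 N more per mm (about 6.4 N fully down); a press registers from 0.0015 m down, about 3 N
- pot: open steel test pot, 150 mm across, 60 mm high, two loop handles on its sides (out to 102 mm from its centre, along its +-y); loose, 0.9 kg, standing on one of the two cooking zones. Origin: centre of its underside
- lid: the pot's steel lid, 156 mm across, 38 mm high with its black knob, lying loose on the other cooking zone. Origin: centre of its underside
- tape_roll: roll of yellow masking tape, 104 mm across, 24 mm high, lying on the worktop left of the hob. Origin: centre of its underside
- tape_measure: yellow and black tape measure, 68 x 42 mm, 62 mm high, on the worktop right of the hob. Origin: centre of its underside
- sealant: white sealant cartridge standing on the bench to the right, 48 mm across, 286 mm high with its nozzle. Origin: centre of its underside
- screw_box: cardboard and teal box of screws, 100 x 70 x 45 mm, on the worktop right of the hob. Origin: centre of its underside
- spirit_level: amber spirit level, 400 x 22 mm, 50 mm high, lying along its x on the bench to the left of the worktop. Origin: centre of its underside
There are look-alikes about, which are no part of the job. What is shaped like the pot but brown is not meant.

How it is judged:
By the outcome, as a careful person would: the job done as asked, in the order asked, and still so for the second after the job is handed in, with the robot touching nothing.
It also fails if it takes over 51 s, if anything falls off the work surface, if the arm or the gripper's body presses on something with over 40 N, if the wrist force passes 120 N, or if a joint passes its speed limit or range.

## Working session

There is one attempt and no reset: what is moved stays moved. The work goes in short steps, Python scripts to look and compute and a tool call to move; the robot and the scene stay as the last step left them, time stands still between calls to the robot, and variables do not carry over. Pictures are saved under pics/ and viewed, and the job is handed in when it is done.

Besides the shell and the picture viewer there is one more tool, called after "Call:" as name(argument=value, ...) on one line, values as JSON. drive_tool: Moves the arm, as the interface text tells. Its arguments: {"type":"object","properties":{"rows":{"type":"array","items":{"type":"number"}},"newtons":{"type":"number"}},"required":["rows"]}

```bash
mkdir -p pics; python3 - <<'E'
from rig import r, grab_frame, camera_params
import cv2
s=r.sense();print(s)
for n in("side","top","wrist"):
    cv2.imwrite(f"pics/{n}0.png",grab_frame(n)[:,:,::-1]);print(n,camera_params(n))
E
```

```text
{'clock': 0.0, 'qpos': array([ 1.21259591e+00,  3.53641165e-01,  1.63418098e+00,  3.28839376e-05,
        1.15516580e+00, -2.40480605e-03]), 'qvel': array([ 0.00045944, -0.00050256, -0.00130526, -0.00020219,  0.00208786,
       -0.00133543]), 'joint_efforts': array([-7.72493004e-04, -6.05252910e+01, -3.42072701e+01,  2.94650499e-05,
        9.17526602e-03, -4.25556976e-06]), 'eef_pos': array([217.53084208, 585.39785759, 230.54598692]), 'tcp_rot': array([-1.59474579,  1.56940071, -1.9505547 ]), 'contact_force': array([-0.2101371 ,  0.28744568, -0.6939889 ]), 'wrist_torque': array([-0.012386  , -0.00910161, -0.03920499]), 'opening': 0.9993350998738693}
side {'vertical_fov': 42.495975545305186, 'cx': 325.36596607977503, 'cy': 239.71831734598794, 'pose': array([[ 9.96477586e-01, -6.57057307e-02,  5.21073629e-02,
         4.07464955e+02],
       [-8.37580144e-02, -7.49252028e-01,  6.56967270e-01,
        -1.08159133e+03],
       [-4.12496723e-03, -6.59017569e-01, -7.52116234e-01,
         1.32298247e+03],
       [ 0.00000000e+00,  0.00000000e+00,  0.00000000e+00,
         1.00000000e+00]]
[... 200 characters left out ...]
957727e-01, -7.48091715e-03, -5.34599539e-03,
        -1.70566499e+00],
       [ 6.35315583e-03, -1.41833708e-01, -9.89870111e-01,
         1.80130761e+03],
       [ 0.00000000e+00,  0.00000000e+00,  0.00000000e+00,
         1.00000000e+00]])}
wrist {'vertical_fov': 62.110780129297105, 'cx': 319.58001755047974, 'cy': 232.55417505508913, 'tool_from_camera': array([[ 2.72359095e-04, -2.94214184e-01,  9.55739473e-01,
        -1.42936662e+02],
       [ 9.99999746e-01, -5.49496435e-04, -4.54128644e-04,
         1.64457718e-01],
       [ 6.58786522e-04,  9.55739353e-01,  2.94213960e-01,
        -7.49467396e+01],
       [ 0.00000000e+00,  0.00000000e+00,  0.00000000e+00,
         1.00000000e+00]])}
```

View pics/top0.png

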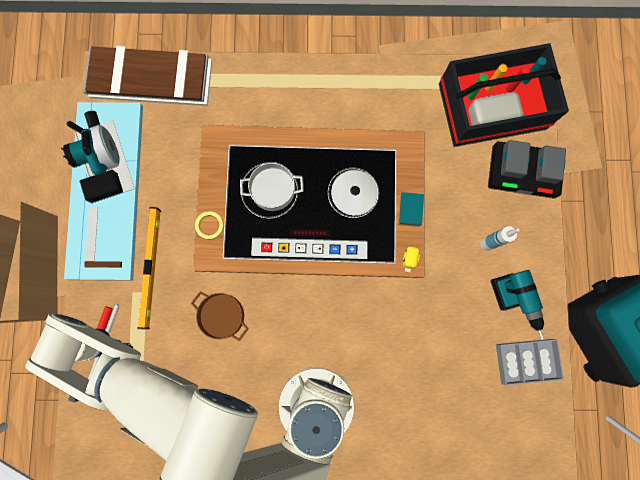

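View pics/side0.png

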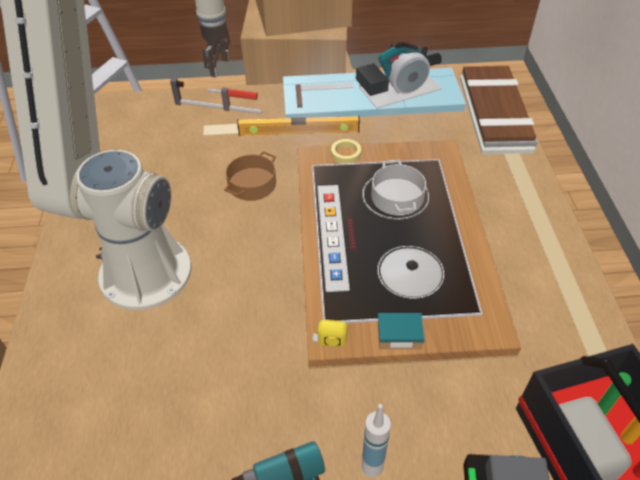

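View pics/wrist0.png

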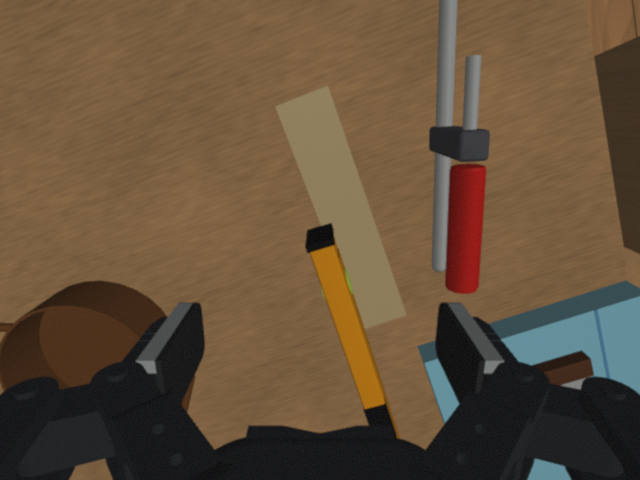

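Top view: the steel pot is at (272,187) on the left zone and the lid at (354,191) on the right zone. The brown pot at (220,315) is a decoy. The keys run along row ~248: red 266, amber 284, white 301 and 318, blue 335 and 352. Next I'll measure them and check with a crop.

```bash
cat > h.py <<'E'
import numpy as np, cv2
from scipy.spatial.transform import Rotation as R
from rig import r, grab_frame, camera_params
def ray(n,u,v,s=None):
    c=camera_params(n);f=240/np.tan(np.radians(c["vertical_fov"]/2))
    d=np.array([(u-c["cx"])/f,(v-c["cy"])/f,1])
    if n=="wrist":
        T=np.eye(4);T[:3,:3]=R.from_euler("xyz",s["tcp_rot"]).as_matrix();T[:3,3]=s["eef_pos"];P=T@c["tool_from_camera"]
    else:P=c["pose"]
    return P[:3,3],P[:3,:3]@d
def plane(n,u,v,z,s=None):
    o,d=ray(n,u,v,s);return o+d*(z-o[2])/d[2]
def blobs(im,lo,hi,box,amin=15):
    hsv=cv2.cvtColor(im,cv2.COLOR_RGB2HSV);m=cv2.inRange(hsv,lo,hi)
    k=np.zeros_like(m);x0,y0,x1,y1=box;k[y0:y1,x0:x1]=m[y0:y1,x0:x1]
    n,l,st,c=cv2.connectedComponentsWithStats(k)
    return [(c[i].round(2).tolist(),st[i].tolist()) for i in range(1,n) if st[i,4]>=amin]
E
python3 - <<'E'
from h import *
for n,b in(("top",(225,235,370,262)),("side",(315,180,350,295))):
    im=cv2.imread(f"pics/{n}0.png")[:,:,::-1].copy()
    for nm,lo,hi in(("red",(0,150,90),(8,255,255)),("amber",(12,150,120),(30,255,255)),("blue",(100,120,80),(125,255,255))):
        for c,st in blobs(im,lo,hi,b): 
            # bbox centre
            u,v=st[0]+(st[2]-1)/2,st[1]+(st[3]-1)/2
            print(n,nm,c,st,plane(n,u,v,80).round(1))
    cv2.imwrite(f"pics/{n}crop.png",cv2.resize(im[b[1]:b[3],b[0]:b[2],::-1],None,fx=5,fy=5,interpolation=cv2.INTER_CUBIC))
E
```

```text
top red [266.09, 246.51] [262, 243, 10, 8, 65] [516.3 166.4  80. ]
top amber [283.18, 246.92] [279, 243, 10, 9, 74] [515.  110.7  80. ]
top amber [257.01, 260.49] [225, 259, 83, 3, 144] [471.8 167.1  80. ]
top blue [334.15, 248.49] [330, 245, 10, 8, 65] [511.3 -56.6  80. ]
top blue [351.34, 249.23] [347, 245, 10, 9, 70] [ 510.1 -112.4   80. ]
side red [328.04, 198.39] [325, 195, 8, 6, 28] [515.9 162.7  80. ]
side amber [330.3, 211.5] [326, 208, 9, 7, 50] [515.4 109.2  80. ]
side blue [334.07, 258.45] [330, 254, 9, 8, 42] [510.9 -59.3  80. ]
side blue [336.14, 276.72] [332, 274, 9, 5, 29] [ 510.3 -120.6   80. ]
```

View pics/topcrop.png

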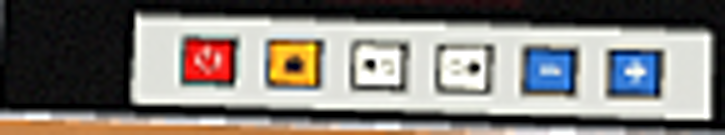

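The crop shows, left to right: power, padlock, left circle filled, right circle filled, minus, plus. The pot is on the left zone, so the select key is left_key. Power to plus measures 279 mm against 280 expected, which is good.

```bash
cat >> h.py <<'E'
K=dict(power=(516.2,166),left=(513.7,54.5),plus=(510.2,-113),lock=(515,110.3))
def to(p,yawhob=-0.022,s=None):
    s=s or r.sense();M=R.from_euler("xyz",s["tcp_rot"]).as_matrix()
    # target: tool x down, tool z toward robot side or far as nearest
    cs,sn=np.cos(yawhob),np.sin(yawhob);best=None
    for sg in(1,-1):
        x=np.array([0,0,-1.]);z=sg*np.array([cs,sn,0]);y=np.cross(z,x)
        rv=R.from_matrix(M.T@np.column_stack([x,y,z])).as_rotvec(degrees=True)
        if best is None or np.linalg.norm(rv)<np.linalg.norm(best):best=rv
    print("t",round(s["clock"],2),"tcp",s["eef_pos"].round(1),"F",s["contact_force"].round(2),"shift",(M.T@(np.array(p)-s["eef_pos"])).round(1),"rot",best.round(1),"q6",s["qpos"][5].round(2))
E
python3 - <<'E'
from h import *
to((*K["power"],150))
E
```

```text
t 0.15 tcp [217.6 585.5 230.8] F [ 0.42 -0.51  0.25] shift [  81.1 -289.1  426.1] rot [-19.1  -0.    0.1] q6 -0.0
```

Call:
drive_tool(rows=[0, -30, 45, -4, 0, 0, 0, 0, -65, 95, -8, 0, 0, 0, 0, -100, 145, -12, 0, 0, 0, 0, -135, 195, -16, 0, 0, 0, 10, -170, 250, -19, 0, 0, 0, 30, -205, 300, -19, 0, 0, 0, 50, -240, 350, -19, 0, 0, 0, 70, -270, 400, -19, 0, 0, 0, 80, -289, 426, -19, 0, 0, 0, 81, -289, 426, -19, 0, 0, 0])

```text
clock: 1.4
eef_pos: [516.7, 163.9, 148.9]
tcp_rot: [-2.374, 1.568, -2.401]
contact_force: [0.8, 0.5, -0.1]
opening: 0.001
```

```bash
python3 - <<'E'
from h import *
to((*K["power"],100))
s=r.sense();print(s["opening"])
im=grab_frame("wrist");cv2.imwrite("pics/w1.png",im[:,:,::-1])
to((*K["power"],100))
for nm,lo,hi in(("red",(0,150,90),(8,255,255)),("amber",(15,180,150),(30,255,255)),("blue",(100,120,80),(125,255,255))):
    for c,st in blobs(im,lo,hi,(0,0,640,480),300):
        u,v=st[0]+(st[2]-1)/2,st[1]+(st[3]-1)/2
        print(nm,c,st,plane("wrist",u,v,80,s).round(1))
E
```

```text
t 1.4 tcp [516.7 163.9 148.9] F [ 0.8   0.51 -0.12] shift [48.9  2.2 -0.5] rot [-0.3 -0.1  0.1] q6 -1.24
0.0006292815339448433
t 1.45 tcp [516.1 165.2 149.3] F [ 1.14  0.81 -0.9 ] shift [49.3  0.9  0.2] rot [-0.3 -0.1  0.1] q6 -1.24
red [325.58, 247.17] [299, 225, 55, 46, 2162] [515.8 167.4  80. ]
amber [227.75, 247.99] [199, 226, 57, 45, 2017] [514.5 111.7  80. ]
```

View pics/w1.png

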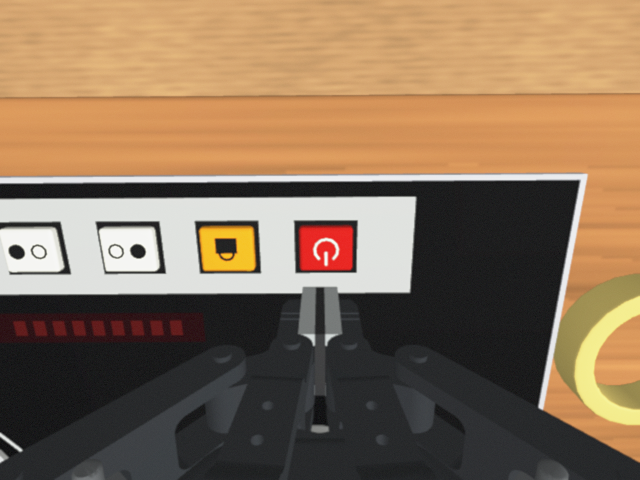

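Red key at (516,167) in the wrist view, matching the top view. I'll go down to just above it.

Call:
drive_tool(rows=[30, 1.5, 0, 0, 0, 0, 0, 55, 1.5, 0, 0, 0, 0, 0, 64, 1.5, 0, 0, 0, 0, 0, 64, 1.5, 0, 0, 0, 0, 0, 64, 1.5, 0, 0, 0, 0, 0])

```text
clock: 2.08
eef_pos: [516.5, 167.2, 86.3]
tcp_rot: [-2.098, 1.57, -2.124]
contact_force: [0.0, -0.5, 0.4]
opening: -0.001
```

```bash
python3 - <<'E'
from h import *
to((*K["power"],78))
im=grab_frame("wrist");cv2.imwrite("pics/w2.png",im[:,:,::-1])
E
```

```text
t 2.08 tcp [516.5 167.2  86.3] F [ 0.05 -0.47  0.44] shift [ 8.3 -1.2 -0.3] rot [-0.2 -0.   0. ] q6 -1.23
```

View pics/w2.png

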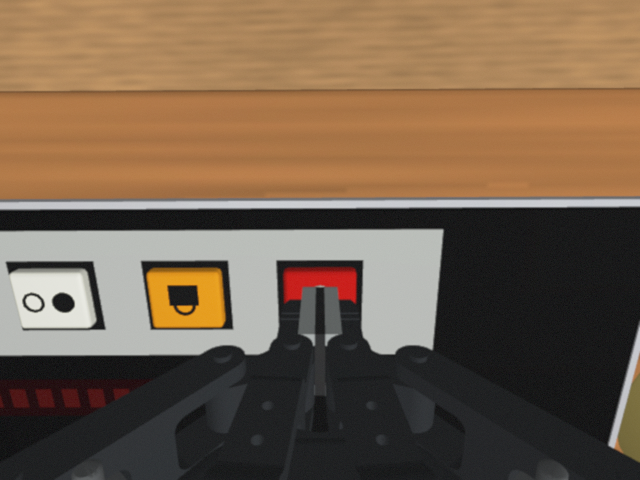

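The tip (320,290) is centred over the red key. I'll press in small steps, watching the force.

Call:
drive_tool(rows=[3, 0, 0, 0, 0, 0, 0, 5, 0, 0, 0, 0, 0, 0, 6, 0, 0, 0, 0, 0, 0, 6, 0, 0, 0, 0, 0, 0])

```text
clock: 2.62
eef_pos: [516.6, 167.0, 80.2]
tcp_rot: [-2.089, 1.57, -2.115]
contact_force: [0.1, 0.4, 0.4]
opening: 0.002
```

Call:
drive_tool(rows=[1, 0, 0, 0, 0, 0, 0, 1, 0, 0, 0, 0, 0, 0])

```text
clock: 2.88
eef_pos: [516.6, 167.0, 79.3]
tcp_rot: [-2.066, 1.57, -2.093]
contact_force: [0.4, 0.1, 1.6]
opening: -0.001
```

Call:
drive_tool(rows=[1, 0, 0, 0, 0, 0, 0, 1, 0, 0, 0, 0, 0, 0])

```text
clock: 3.12
eef_pos: [516.6, 167.0, 78.3]
tcp_rot: [-2.049, 1.57, -2.076]
contact_force: [-1.1, 0.2, 2.6]
opening: 0.003
```

Call:
drive_tool(rows=[1, 0, 0, 0, 0, 0, 0, 1, 0, 0, 0, 0, 0, 0])

```text
clock: 3.38
eef_pos: [516.6, 167.0, 77.3]
tcp_rot: [-2.045, 1.57, -2.072]
contact_force: [-1.8, -0.5, 3.9]
opening: -0.005
```

Call:
drive_tool(rows=[0.5, 0, 0, 0, 0, 0, 0, 0.5, 0, 0, 0, 0, 0, 0])

```text
clock: 3.62
eef_pos: [516.6, 167.0, 76.9]
tcp_rot: [-2.037, 1.57, -2.063]
contact_force: [-1.7, -0.0, 5.4]
opening: 0.0
```

Force 5.4 N and about 3 mm down, so it registered. Now up, and across to above left_key.

Call:
drive_tool(rows=[-15, 0, 0, 0, 0, 0, 0, -35, 0, 0, 0, 0, 0, 0, -35, -40, 0, 0, 0, 0, 0, -35, -80, 0, 0, 0, 0, 0, -35, -112, 0, 0, 0, 0, 0, -35, -112, 0, 0, 0, 0, 0, -35, -112, 0, 0, 0, 0, 0])

```text
clock: 4.5
eef_pos: [514.0, 55.4, 112.5]
tcp_rot: [-0.969, 1.57, -0.996]
contact_force: [-0.1, -0.5, 0.8]
opening: 0.002
```

```bash
python3 - <<'E'
from h import *
to((*K["left"],82))
im=grab_frame("wrist");cv2.imwrite("pics/w3.png",im[:,:,::-1])
E
```

```text
t 4.5 tcp [514.   55.4 112.5] F [-0.14 -0.49  0.81] shift [30.5 -0.9 -0.3] rot [-0.3  0.   0. ] q6 -1.44
```

View pics/w3.png

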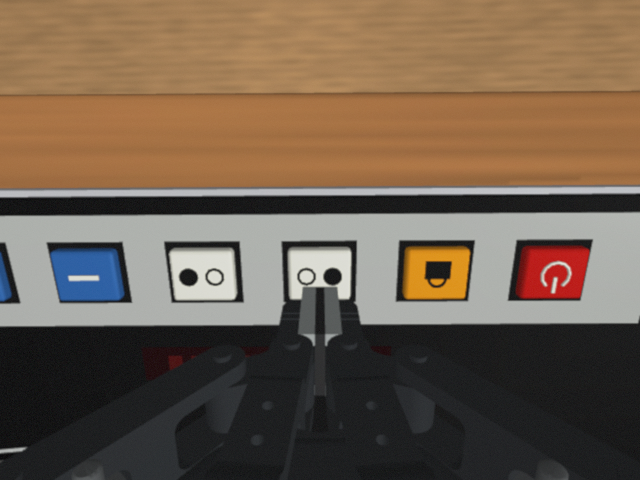

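The tip is over the white key next to amber (320,270). In this view from the back, right is the hob's left, and its filled dot is on that side, so it is left_key. The red key is back up.

Call:
drive_tool(rows=[20, 0, 0, 0, 0, 0, 0, 28, 0, 0, 0, 0, 0, 0, 31, 0, 0, 0, 0, 0, 0, 33, 0, 0, 0, 0, 0, 0, 34, 0, 0, 0, 0, 0, 0, 34.5, 0, 0, 0, 0, 0, 0, 34.5, 0, 0, 0, 0, 0, 0])

```text
clock: 5.42
eef_pos: [514.2, 55.9, 78.1]
tcp_rot: [-0.317, 1.57, -0.344]
contact_force: [-0.5, 2.6, 2.9]
opening: 0.0
```

Call:
drive_tool(rows=[1, 0, 0, 0, 0, 0, 0, 1.2, 0, 0, 0, 0, 0, 0, 1.2, 0, 0, 0, 0, 0, 0])

```text
clock: 5.8
eef_pos: [514.2, 55.9, 77.0]
tcp_rot: [-0.29, 1.57, -0.317]
contact_force: [-0.7, 1.6, 4.5]
opening: 0.004
```

Call:
drive_tool(rows=[-15, 0, 0, 0, 0, 0, 0, -35, 0, 0, 0, 0, 0, 0, -35, -40, 0, 0, 0, 0, 0, -35, -85, 0, 0, 0, 0, 0, -35, -130, 0, 0, 0, 0, 0, -35, -168.5, 0, 0, 0, 0, 0, -35, -168.5, 0, 0, 0, 0, 0, -35, -168.5, 0, 0, 0, 0, 0])

```text
clock: 6.8
eef_pos: [509.7, -112.4, 112.4]
tcp_rot: [-0.114, 1.57, -0.141]
contact_force: [-0.0, -0.2, -1.1]
opening: 0.002
```

```bash
python3 - <<'E'
from h import *
to((*K["plus"],77))
im=grab_frame("wrist");cv2.imwrite("pics/w4.png",im[:,:,::-1])
E
```

```text
t 6.8 tcp [ 509.7 -112.4  112.4] F [-0.02 -0.21 -1.09] shift [35.4 -0.6  0.5] rot [-0.3  0.1  0. ] q6 -1.76
```

View pics/w4.png

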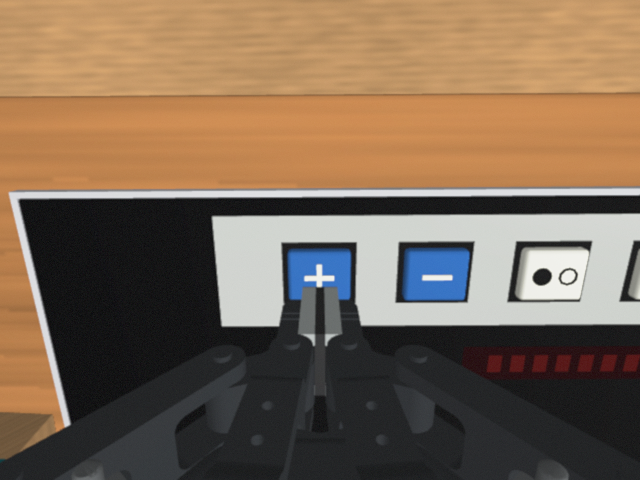

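The tip is centred on the plus key (320,272).

Call:
drive_tool(rows=[20, 0, 0, 0, 0, 0, 0, 28, 0, 0, 0, 0, 0, 0, 31, 0, 0, 0, 0, 0, 0, 33, 0, 0, 0, 0, 0, 0, 34, 0, 0, 0, 0, 0, 0, 34.5, 0, 0, 0, 0, 0, 0, 34.5, 0, 0, 0, 0, 0, 0])

```text
clock: 7.72
eef_pos: [510.0, -111.9, 78.1]
tcp_rot: [0.008, 1.569, -0.019]
contact_force: [-0.3, 2.4, 3.1]
opening: -0.0
```

Call:
drive_tool(rows=[0.8, 0, 0, 0, 0, 0, 0, 1, 0, 0, 0, 0, 0, 0, 1, 0, 0, 0, 0, 0, 0])

```text
clock: 8.1
eef_pos: [510.0, -111.9, 77.2]
tcp_rot: [-0.003, 1.569, -0.029]
contact_force: [-1.1, 2.2, 5.5]
opening: 0.0
```

Registered (5.5 N, ~2.8 mm). On to the lock key.

Call:
drive_tool(rows=[-15, 0, 0, 0, 0, 0, 0, -35, 0, 0, 0, 0, 0, 0, -35, 40, 0, 0, 0, 0, 0, -35, 90, 0, 0, 0, 0, 0, -35, 140, 0, 0, 0, 0, 0, -35, 190, 0, 0, 0, 0, 0, -35, 223, 0, 0, 0, 0, 0, -35, 223, 0, 0, 0, 0, 0, -35, 223, 0, 0, 0, 0, 0])

```text
clock: 9.22
eef_pos: [515.8, 110.6, 112.5]
tcp_rot: [-0.232, 1.569, -0.258]
contact_force: [0.0, -0.2, 0.6]
opening: 0.003
```

```bash
python3 - <<'E'
from h import *
to((*K["lock"],77))
im=grab_frame("wrist");cv2.imwrite("pics/w5.png",im[:,:,::-1])
E
```

```text
t 9.22 tcp [515.8 110.6 112.5] F [ 0.04 -0.21  0.61] shift [35.5 -0.3 -0.9] rot [-0.2  0.1  0. ] q6 -1.34
```

View pics/w5.png

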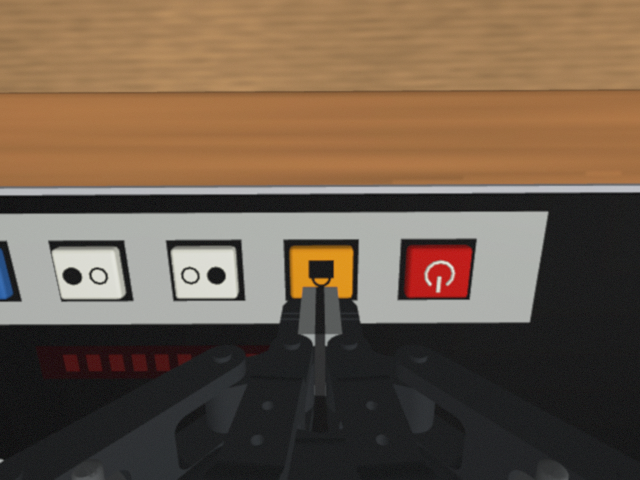

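Centred on the amber lock key (320,270).

Call:
drive_tool(rows=[20, 0, 0, 0, 0, 0, 0, 28, 0, 0, 0, 0, 0, 0, 31, 0, 0, 0, 0, 0, 0, 33, 0, 0, 0, 0, 0, 0, 34, 0, 0, 0, 0, 0, 0, 34.5, 0, 0, 0, 0, 0, 0, 34.5, 0, 0, 0, 0, 0, 0])

```text
clock: 10.15
eef_pos: [516.2, 110.2, 78.2]
tcp_rot: [-0.158, 1.569, -0.185]
contact_force: [-1.2, -1.9, 3.5]
opening: 0.0
```

Call:
drive_tool(rows=[0.8, 0, 0, 0, 0, 0, 0, 1, 0, 0, 0, 0, 0, 0, 1, 0, 0, 0, 0, 0, 0])

```text
clock: 10.52
eef_pos: [516.1, 110.2, 77.3]
tcp_rot: [-0.172, 1.569, -0.198]
contact_force: [-1.4, -1.2, 4.0]
opening: 0.001
```

Call:
drive_tool(rows=[-15, 0, 0, 0, 0, 0, 0, -40, 0, 0, 0, 0, 0, 0, -80, 0, 0, 0, 0, 0, 0, -120, 0, 0, 0, 0, 0, 0, -120, 0, 0, 0, 0, 0, 0, -120, 0, 0, 0, 0, 0, 0, -120, 0, 0, 0, 0, 0, 0])

```text
clock: 11.4
eef_pos: [515.1, 110.1, 196.2]
tcp_rot: [-1.454, 1.57, -1.48]
contact_force: [-0.3, 0.3, -1.3]
opening: -0.001
```

```bash
python3 - <<'E'
from h import *
cv2.imwrite("pics/w6.png",grab_frame("wrist")[:,:,::-1])
cv2.imwrite("pics/s6.png",grab_frame("side")[:,:,::-1])
s=r.sense();print(s["clock"],s["eef_pos"],s["contact_force"],abs(s["qvel"]).max())
E
```

```text
11.5 [515.24967369 110.09923209 196.26564573] [-0.68715982 -0.24370758  0.48335701] 0.004505144683156355
```

View pics/w6.png

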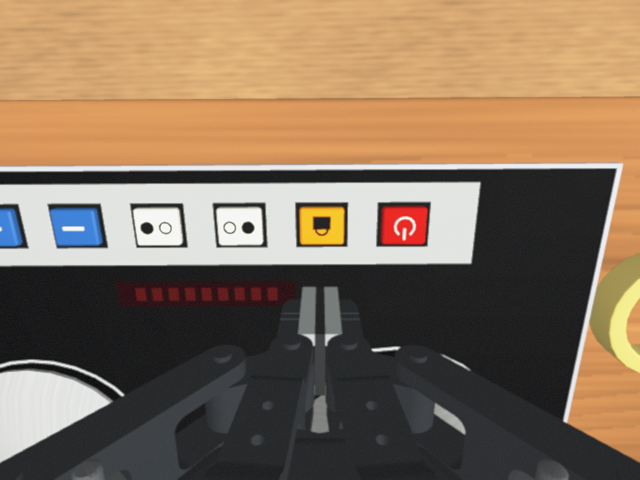

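View pics/s6.png

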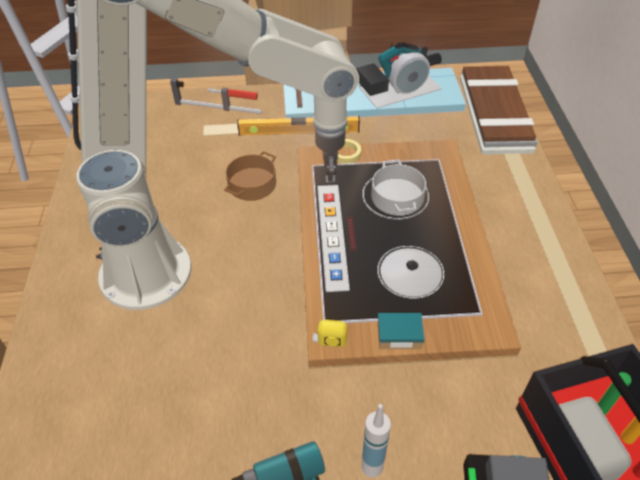

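All the keys in view are up, the pot and lid have not moved, and the gripper is clear of everything.

```bash
python3 -c "
from rig import sign_off
print(sign_off())"
```

```text
the job is handed in; nothing more can be done
None
```

I pressed the four keys once each, in the order asked: red power, left-zone select (the pot stands on the left zone), blue plus, amber key-lock. I used the shut fingertip and handed the job in at about 11.5 s.

- **Presses:** at the end of each press the wrist force read 5.4, 4.5, 5.5 and 4.0 N. By tool height each key went down about 3 mm, so all passed the registering point of about 3 N and 1.5 mm without reaching full travel. The keys' own travel isn't readable, so this is judged from force and height.
- **Release:** the last wrist and side pictures show the keys back up. The far-right plus key is only partly in the wrist picture, so its check rests on the small side view.
- **Surroundings:** the pot, lid and other items look unmoved in the side picture, and the arm ended about 116 mm above the keys, touching nothing.

No check failed. The key positions from the different cameras agreed to within a few millimetres, except that the side view put the plus key about 8 mm off in y. I used the top view's position for it, and the wrist picture showed the fingertip centred on it.

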